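# Re-sort the mixed-up cartons on the slanted rack

### The arm

A 6-joint arm with a two-finger parallel gripper is mounted at the origin on the work surface. World frame = base frame: x ahead of the robot, y to its left, z up, the work surface at z = 0. Lengths are in m, angles in degrees, forces in N, time in s.
With the tool pointing down it reaches from about 0.375 to 0.925 m from the base axis. Payload 5.7 kg.
Tool frame: the origin (TCP) lies at the very end of the fingers, on their centre line; the grasp point (between the pads) lies 19 mm behind it; z points along the fingers, y is the line along which they close (so a half turn about z gives the same grasp; the last joint's range is limited). The gripper opens to 85 mm and grips with 20 to 120 N. Pads are 22 mm wide; open, the fingers measure 114 mm over their backs; the gripper's body (76 mm by 85 mm) begins 54 mm behind the grasp point. The pads swing forward as they close: fully open they stand 13 mm farther back than shut.
Start: joints at [-78.501, 20.558, 86.54, -0, 72.909, -6.595], TCP at [0.186, -0.57, 0.231] pointing down, gripper open.
Joint ranges: [-170.27, 170.27], [-57.76, 135], [12.27, 136.19], [-55.21, 235.2], [11.17, 155.16], [-170.74, 170.74]. Speed limits (degrees/s): [136.94, 136.94, 180, 180, 180, 180].

### API

Orientations are given as a 3x3 rotation matrix whose columns are the frame's x, y, z axes.
In Python, from workcell import arm, vision gives the robot as it stands.
- The arm moves only by the tool move_arm, never from a script. Its argument "targets" is a list of rows, each an object of numbers: "x", "y", "z": the shift along the tool's x, y, z in units of 30 mm (1.0 is 30 mm); "rx", "ry", "rz": the turn, a rotation vector about the tool's x, y, z in rad; "hand": the opening, from -1 (shut) to 1 (fully open), so that 0 is half open. A call has 1 to 12 rows; each row is the pose to reach, as a shift and turn from the pose commanded when the call began, along the tool's axes at that moment; what a row does not reach only later rows make up. A row lasts 1/12 s, in which the tool goes at most 41.7 mm and 7.16 degrees, less where a joint would pass 70% of its speed; a pose out of reach is approached as far as the arm can. A call with a gripper value outside its range is refused whole. The fingers move at their own pace and stop on an object; "grip_force" is the grip in N (left out, the last holds). Time passes only in rows, so rows that repeat a pose let the fingers close. It gives the time, the measured TCP pose, the force, the opening and the grip force at its end, in the units of the state.
- arm.get_obs(): the state, without advancing time (a new reading comes with each control period).
- vision.grab_frame(name): name is "scene" or "top"; returns (picture, depth): 400x640x3 uint8, red, green, blue; 400x640 float32, m along the optical axis (not along the pixel's ray), 0 where there is no reading.
- vision.camera_info(name): a dict with "mtx" (3x3 intrinsics, pixels), "dist_coeffs" ([k1, k2, p1, p2, k3] as OpenCV has them; the pictures are not rectified), "rvec" (rotation vector, rad) and "tvec" (3), from world to camera coordinates, as OpenCV has them. Camera axes: x right, y down, z forward; pixel columns grow to the right and rows downward; lengths in m; the calibration is good to about 2 mm. A picture is of the moment at which its call begins. camera_info takes no time and is no camera call.
- arm.job_done(): hands the job in; it is judged then, once.
Trained networks look in the newest picture that a camera, given by its name, has taken for a name from the list of things; names that differ only in an ending like _2 or _b are one class to them, and where a whole thing is asked for, a point or a joint stands for the part that bears it (a point fixed in the world has none). Each returns a list of dicts, best first, with "conf" (0 to 1); they miss things now and then, are a little off and sometimes report something else, mostly with a low value. They report only what shows in the picture. A call takes as long as a camera call. They do not tell look-alikes from the thing itself.
- vision.outline_of(camera, label): "mask" (400x640 bool, what is visible of it) and "rect" ([left, top, right, bottom] in pixels, round what is visible of it).
The state is a dict: "time": time; "joints": joint angles; "qd": joint speeds; "tau": joint torques, N m; "eef_pos": TCP position; "orientation": TCP orientation; "ft_force": force on the tool from outside, world axes, zero at the start; "ft_torque": the same for the moment, N m; "width": finger opening in m; "grip_force": force on a finger pad.
Only numpy, scipy, OpenCV 4.12 (cv2) and the standard library are available. Lean on these libraries where they do the work, as an engineer would, in place of code of your own. Each camera call takes 0.05 s, during which the arm holds its last target. There are 200 camera calls.

### The job

On the slanted rack each short carton has been put on a long carton of the wrong width. Rearrange the three short cartons so that each lies squarely on the long carton of its own width, right way up and back against the backstop, and leave the long cartons where they are. The empty black tray is a free spot if you need to set one down on the way.

Things in the scene. Friction and masses are not known exactly. Their poses are not given: they have to be found in the camera images.
- rack: Grey steel rack, 330 mm wide (y), 150 deep (x), fixed; z up. Origin on the table under its centre. The deck is 40 mm high there and slopes down 0.209 rad towards +x. Backstop: two slats square to the deck, 65 mm down the slope from the origin, 72 mm high. Bays at y +108, 0, -108 mm, dividers 20 mm high; in each a long carton with a short one on it.
- wide_long: Long wide low cardboard carton, 120 mm deep, 62 wide, 32 high, 0.3 kg, loose, lying on the rack's deck with its rear end at the backstop; its front 50 mm stick out from under a short carton of another width. Origin: centre of underside. x: down the slope to the backstop, y: across its width, z: normal to its top.
- medium_long: Long middling cardboard carton, 120 mm deep, 48 wide, 38 high, 0.3 kg, loose, lying on the rack's deck with its rear end at the backstop; its front 50 mm stick out from under a short carton of another width. Origin: centre of underside. x: down the slope to the backstop, y: across its width, z: normal to its top.
- narrow_long: Long narrow tall cardboard carton, 120 mm deep, 34 wide, 46 high, 0.3 kg, loose, lying on the rack's deck with its rear end at the backstop; its front 50 mm stick out from under a short carton of another width. Origin: centre of underside. x: down the slope to the backstop, y: across its width, z: normal to its top.
- wide_short: Short wide low cardboard carton, 70 mm deep, 62 wide, 32 high, 0.12 kg; at the start on a long carton of another width, rear end at the backstop. Origin: centre of underside; x along its depth to the backstop, y across, z up through its top. Laid right, its origin is at x +25, y 0, z +32 mm in its own long carton's frame.
- medium_short: Short middling cardboard carton, 70 mm deep, 48 wide, 38 high, 0.12 kg; at the start on a long carton of another width, rear end at the backstop. Origin: centre of underside; x along its depth to the backstop, y across, z up through its top. Laid right, its origin is at x +25, y 0, z +38 mm in its own long carton's frame.
- narrow_short: Short narrow tall cardboard carton, 70 mm deep, 34 wide, 46 high, 0.12 kg; at the start on a long carton of another width, rear end at the backstop. Origin: centre of underside; x along its depth to the backstop, y across, z up through its top. Laid right, its origin is at x +25, y 0, z +46 mm in its own long carton's frame.
- tray: Empty shallow black parts tray lying flat on the mat, fixed, 150 mm (x) by 115 mm (y), rim 12 mm high, walls and floor 3 mm thick: a free spot. Origin: centre of its underside (the floor inside is 3 mm higher).
There are look-alikes about, which are no part of the job. Leave any orange or turquoise look-alike of the narrow_short alone.

How it is judged (in metres and radians):
At the end, for the whole second after the job is handed in: Each short carton lies flat and right way up on the long carton of its own width: centred within 10 mm, turned under 0.15 rad, rear end within 12 mm of the long one's rear end at the backstop; long cartons within 12 mm of their start; all released and at rest (x of wide_short in the frame of wide_long between 0.013 and 0.037 m and y of wide_short in the frame of wide_long between -0.01 and 0.01 m and z of wide_short in the frame of wide_long between 0.026 and 0.038 m and angle between the x axis of wide_short and the x axis of wide_long, either way round below 0.15 rad and angle between the z axis of wide_short and the z axis of wide_long, either way round below 0.1 rad and linear speed of each of wide_short, wide_long, medium_short, medium_long, narrow_short, narrow_long below 0.02 m/s and angular speed of each of wide_short, medium_short, narrow_short below 0.2 rad/s and distance of each of wide_long, medium_long, narrow_long from where it was at the start of the episode below 0.012 m and x of medium_short in the frame of medium_long between 0.013 and 0.037 m and y of medium_short in the frame of medium_long between -0.01 and 0.01 m and z of medium_short in the frame of medium_long between 0.032 and 0.044 m and angle between the x axis of medium_short and the x axis of medium_long, either way round below 0.15 rad and angle between the z axis of medium_short and the z axis of medium_long, either way round below 0.1 rad and x of narrow_short in the frame of narrow_long between 0.013 and 0.037 m and y of narrow_short in the frame of narrow_long between -0.01 and 0.01 m and z of narrow_short in the frame of narrow_long between 0.04 and 0.052 m and angle between the x axis of narrow_short and the x axis of narrow_long, either way round below 0.15 rad and angle between the z axis of narrow_short and the z axis of narrow_long, either way round below 0.1 rad); the robot touches nothing.
It also fails if it takes over 106 s, if anything falls off the work surface, if the arm or the gripper's body presses on something with over 40 N, if the wrist force passes 120 N, or if a joint passes its speed limit or range.

## Working session

There is one attempt and no reset: what is moved stays moved. The work goes in short steps, Python scripts to look and compute and a tool call to move; the robot and the scene stay as the last step left them, time stands still between calls to the robot, and variables do not carry over. Pictures are saved under pics/ and viewed, at most 14 in all, crops included, and the job is handed in when it is done.

Besides the shell and the picture viewer there is one more tool, called after "Request:" as name(argument=value, ...), one argument or row to a line, values as JSON. move_arm: Moves the arm, as the interface text tells. Its arguments: {"type":"object","properties":{"targets":{"type":"array"},"grip_force":{"type":"number"}},"required":["targets"]}

```bash
mkdir -p pics; ls; cat > h.py <<'E'
import numpy as np, cv2
from workcell import arm, vision
def pts(cam, depth, mask=None):
    ci=vision.camera_info(cam); K=np.array(ci["mtx"],float); d=np.array(ci["dist_coeffs"],float)
    R=cv2.Rodrigues(np.array(ci["rvec"],float))[0]; t=np.array(ci["tvec"],float).ravel()
    m=depth>0
    if mask is not None: m&=mask
    v,u=np.nonzero(m)
    n=cv2.undistortPoints(np.stack([u,v],1).astype(float)[:,None],K,d)[:,0]
    z=depth[v,u]
    return (np.c_[n*z[:,None],z]-t)@R, u, v
E
python3 - <<'E'
from h import *
for c in("scene","top"):
    p,d=vision.grab_frame(c); cv2.imwrite(f"pics/{c}0.png",p[:,:,::-1]); np.savez(f"{c}0.npz",p=p,d=d)
    for n in ["rack","wide_long","medium_long","narrow_long","wide_short","medium_short","narrow_short","tray"]:
        for r in vision.outline_of(c,n):
            P,u,v=pts(c,d,r["mask"]); print(c,n,round(r["conf"],2),[int(x) for x in r["rect"]],np.median(P,0).round(3) if len(P) else None, p[r["mask"]].mean(0).astype(int))
E
```

```text
pics
scene rack 0.66 [282, 178, 422, 257] [ 0.624 -0.004  0.049] [ 87  95 110]
scene wide_long 0.77 [331, 187, 359, 231] [0.566 0.008 0.076] [133 107  85]
scene medium_long 0.77 [373, 176, 396, 221] [0.577 0.116 0.075] [114  93  77]
scene narrow_long 0.67 [295, 193, 315, 238] [ 0.557 -0.089  0.092] [142 112  86]
scene wide_short 0.77 [297, 203, 325, 230] [ 0.633 -0.087  0.108] [150 118  89]
scene medium_short 0.64 [342, 192, 366, 227] [0.634 0.019 0.1  ] [141 111  84]
scene narrow_short 0.82 [405, 165, 432, 189] [0.515 0.275 0.031] [136  87  61]
scene narrow_short 0.57 [385, 186, 407, 217] [0.644 0.125 0.112] [119  94  74]
scene narrow_short 0.57 [431, 205, 456, 228] [0.675 0.266 0.032] [ 44 108 110]
scene tray 0.73 [202, 201, 254, 257] [ 0.518 -0.295  0.002] [33 42 57]
top rack 0.79 [234, 147, 372, 221] [0.578 0.001 0.048] [134 146 163]
top wide_long 0.89 [287, 159, 314, 208] [0.567 0.029 0.077] [210 171 121]
top medium_long 0.75 [245, 160, 269, 209] [0.574 0.134 0.082] [192 155 108]
top narrow_long 0.73 [339, 185, 355, 207] [ 0.556 -0.086  0.092] [206 161 109]
top wide_short 0.95 [332, 153, 359, 186] [ 0.623 -0.085  0.111] [214 170 117]
top medium_short 0.77 [289, 151, 312, 187] [0.625 0.024 0.102] [208 165 113]
top medium_short 0.69 [287, 160, 313, 207] [0.565 0.029 0.078] [216 175 121]
top medium_short 0.35 [340, 184, 353, 207] [ 0.558 -0.086  0.091] [195 153 105]
top narrow_short 0.8 [193, 145, 224, 173] [0.665 0.269 0.034] [ 76 198 188]
top narrow_short 0.78 [193, 209, 216, 238] [0.502 0.279 0.034] [219 145  64]
top narrow_short 0.56 [250, 148, 267, 186] [0.632 0.131 0.115] [188 147 101]
top tray 0.65 [402, 186, 451, 248] [ 0.514 -0.293  0.004] [51 52 54]
```

```bash
python3 - <<'E'
from h import *
a=np.load("top0.npz");b=np.load("scene0.npz")
A=cv2.resize(a["p"][100:270,160:480],None,fx=2.4,fy=2.4)[:, :768]; B=cv2.resize(b["p"][140:280,180:500],None,fx=2.4,fy=2.4)[:, :768]
cv2.imwrite("pics/both.png",np.vstack([A,B])[:600,:,::-1])
E
```

```text
(no output)
```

View pics/both.png

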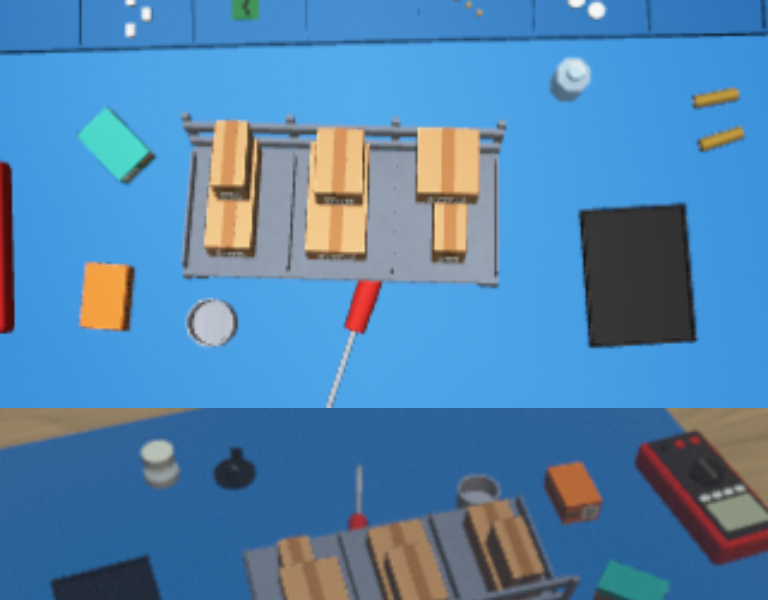

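View pics/scene0.png

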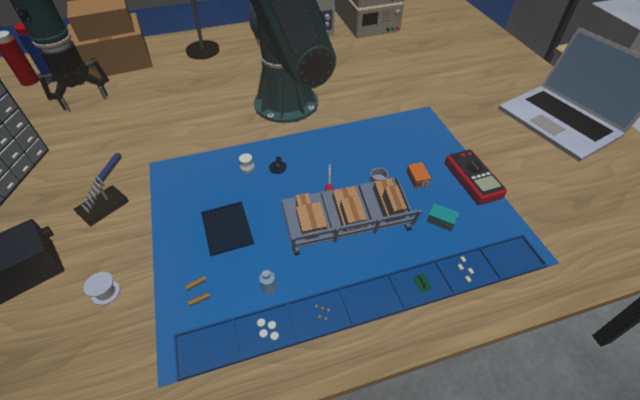

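The top crop shows narrow_short on medium_long (left, +y), medium_short on wide_long (centre) and wide_short on narrow_long (right). The tray is free at about (0.51, -0.29). In the scene picture the rack is at pixels (282–422, 178–257). Next I measure everything in the rack frame.

```bash
cat >> h.py <<'E'
def cloud(cams=("top","scene"),files=None):
    out={}
    for c in cams:
        if files: a=np.load(files[c]); p,d=a["p"],a["d"]
        else: p,d=vision.grab_frame(c)
        P,u,v=pts(c,d); out[c]=(P,p[v,u])
    return out
E
python3 - <<'E'
from h import *
o=arm.get_obs(); print({k:np.round(o[k],4).tolist() for k in("time","eef_pos","orientation","width","ft_force")})
C=cloud(files={"top":"top0.npz","scene":"scene0.npz"})
for c in C:
    P,col=C[c]
    m=(abs(P[:,0]-.6)<.12)&(abs(P[:,1])<.2)&(P[:,2]>.02)&(P[:,2]<.075)
    # grey deck : saturation low
    g=m&(np.ptp(col.astype(int),axis=1)<45)
    Q=P[g]
    best=0
    rng=np.random.default_rng(0)
    for i in range(500):
        s=Q[rng.choice(len(Q),3)]; n=np.cross(s[1]-s[0],s[2]-s[0]); L=np.linalg.norm(n)
        if L<1e-5: continue
        n/=L*np.sign(n[2]); 
        if n[2]<.9: continue
        k=abs((Q-s[0])@n)<.003
        if k.sum()>best: best=k.sum();K=k
    S=Q[K]; m0=S.mean(0); n=np.linalg.svd(S-m0)[2][2]; n*=np.sign(n[2])
    print(c,len(Q),K.sum(),"n",n.round(4),"slope",np.arccos(n[2]).round(4),"yaw",np.degrees(np.arctan2(n[1],n[0])).round(2),"c",m0.round(4),"rms",np.std((S-m0)@n).round(4))
    print(" minAreaRect",cv2.minAreaRect(Q[:,:2].astype(np.float32)))
    Tm=P[(abs(P[:,0]-.515)<.12)&(abs(P[:,1]+.3)<.1)&(col.max(1)<75)&(P[:,2]<.03)]
    print(" tray",cv2.minAreaRect(Tm[:,:2].astype(np.float32)), np.median(Tm[:,2]).round(4))
E
```

```text
{'time': 0.9, 'eef_pos': [0.1863, -0.5703, 0.2313], 'orientation': [[0.9505, 0.3106, 0.0], [0.3106, -0.9505, 0.0001], [0.0, -0.0001, -1.0]], 'width': 0.0855, 'ft_force': [0.0662, -0.3397, 0.0877]}
top 4429 3115 n [ 0.2033 -0.0091  0.9791] slope 0.205 yaw -2.55 c [0.5723 0.0186 0.044 ] rms 0.0015
 minAreaRect ((0.5703501105308533, 0.0249919593334198), (0.3286091089248657, 0.1915253847837448), 87.27899932861328)
 tray ((0.5142056345939636, -0.292545348405838), (0.14732182025909424, 0.11493033915758133), 2.3772499561309814) 0.0039
scene 3009 1462 n [ 0.1998 -0.0092  0.9798] slope 0.2014 yaw -2.64 c [ 0.5744 -0.0049  0.0423] rms 0.0014
 minAreaRect ((0.5766961574554443, 0.023526102304458618), (0.3297958970069885, 0.20123349130153656), 87.2235336303711)
 tray ((0.5176483392715454, -0.2941795587539673), (0.15299221873283386, 0.11190701276063919), 2.3522021770477295) 0.0023
```

```bash
cat >> h.py <<'E'
YAW=np.radians(-2.7); SL=0.209
XR=np.array([np.cos(YAW),np.sin(YAW),0]); YR=np.array([-np.sin(YAW),np.cos(YAW),0])
DX=np.cos(SL)*XR-np.sin(SL)*np.array([0,0,1]); DN=np.cross(DX,YR)
O=np.array([0.585,0.024,0.040])
D=np.c_[DX,YR,DN]           # deck frame axes (u down slope, v across, w normal)
def todeck(P): return (P-O)@D
E
python3 - <<'E'
from h import *
C=cloud(files={"top":"top0.npz","scene":"scene0.npz"})
for c in C:
    P,col=C[c]; Q=todeck(P); ci=col.astype(int)
    r=(abs(Q[:,0])<.13)&(abs(Q[:,1])<.18)
    g=r&(np.ptp(ci,axis=1)<45)&(abs(Q[:,2])<.012)&(Q[:,0]<.02)
    q=Q[g]; print(c,"deck w",np.median(q[:,2]).round(4),"u,v ranges",np.percentile(q[:,0],[.3,99.7]).round(4),np.percentile(q[:,1],[.3,99.7]).round(4), "slope resid",np.polyfit(q[:,0],q[:,2],1).round(3),np.polyfit(q[:,1],q[:,2],1).round(3))
    brown=r&(ci[:,0]-ci[:,2]>25)
    for nm,v0,hl,hs in(("medlong/narrshort",.108,.038,.046),("widelong/medshort",0,.032,.038),("narrlong/wideshort",-.108,.046,.032)):
        b=brown&(abs(Q[:,1]-v0)<.05)
        for k,(lo,hi,um) in {"long":(hl-.007,hl+.006,(-.12,.0)),"short":(hl+hs-.01,hl+hs+.008,(-.08,.12))}.items():
            q=Q[b&(Q[:,2]>lo)&(Q[:,2]<hi)&(Q[:,0]>um[0])&(Q[:,0]<um[1])]
            if len(q)<20: print(nm,k,len(q)); continue
            (cx,cy),(w,h),a=cv2.minAreaRect((q[:,:2]*1000).astype(np.float32))
            print(" ",nm,k,len(q),"w",np.median(q[:,2]).round(4),"u",np.percentile(q[:,0],[1,99]).round(4),"v",np.percentile(q[:,1],[1,99]).round(4),"rect",np.round([cx,cy,w,h,a],1))
E
```

```text
top deck w 0.0015 u,v ranges [-0.0729  0.0196] [-0.1591  0.1618] slope resid [0.001 0.002] [0.002 0.002]
  medlong/narrshort long 412 w 0.0391 u [-0.0523 -0.0015] v [0.0907 0.1381] rect [-26.6 114.6  48.6  53.   90. ]
  medlong/narrshort short 422 w 0.0852 u [-0.003   0.0655] v [0.0944 0.1281] rect [ 31.2 111.2  69.3  34.2   0.4]
  widelong/medshort long 524 w 0.0334 u [-0.0523 -0.0015] v [-0.0257  0.0351] rect [-26.7   4.7  62.   52.3  89.1]
  widelong/medshort short 569 w 0.0713 u [-0.0027  0.0672] v [-0.0216  0.0255] rect [32.7  2.2 71.6 48.   0.4]
  narrlong/wideshort long 304 w 0.0475 u [-0.0523 -0.0018] v [-0.1279 -0.0942] rect [ -26.6 -113.4   38.6   53.5   85.7]
  narrlong/wideshort short 745 w 0.0792 u [-0.0029  0.0664] v [-0.1371 -0.0768] rect [  32.  -106.3   71.6   61.9    0.2]
scene deck w 0.0005 u,v ranges [-0.0707  0.0193] [-0.1647  0.1616] slope resid [0.012 0.001] [0.006 0.001]
  medlong/narrshort long 183 w 0.0382 u [-0.0497 -0.0009] v [0.0895 0.1355] rect [-25.3 113.2  47.6  50.1  88.9]
  medlong/narrshort short 338 w 0.0841 u [0.     0.0694] v [0.0934 0.1273] rect [ 34.5 111.1  36.2  72.4  89.6]
  widelong/medshort long 245 w 0.0321 u [-0.0492 -0.0039] v [-0.0267  0.0338] rect [-25.6   3.8  48.   62.    1.8]
  widelong/medshort short 474 w 0.0704 u [0.0001 0.0691] v [-0.0222  0.0242] rect [35.4  1.1 71.7 48.   1.7]
  narrlong/wideshort long 140 w 0.0465 u [-0.0491 -0.0168] v [-0.1285 -0.0957] rect [ -33.2 -112.    33.2   34.8   89.3]
  narrlong/wideshort short 646 w 0.0784 u [0.0007 0.0696] v [-0.1379 -0.0776] rect [  35.4 -107.4   61.6   70.7   89.8]
```

```bash
cat >> h.py <<'E'
from scipy.spatial.transform import Rotation as Rot
RD=np.c_[DX,-YR,-DN]; ZO=.001
def dk(u,v,w): return O+D@np.array([u,v,w+ZO]), RD
def tray(x,y,h,yaw=2.4):
    a=np.radians(yaw); c=np.array([.516,-.293,0]); X=np.array([np.cos(a),np.sin(a),0]); Y=np.array([-np.sin(a),np.cos(a),0])
    return c+x*X+y*Y+[0,0,h], np.c_[X,-Y,[0,0,-1]]
def plan(*W, start=None):
    o=arm.get_obs(); p0,R0=(np.array(o["eef_pos"]),np.array(o["orientation"])) if start is None else start
    print("t",o["time"],"width",round(o["width"],4))
    lp,lR=p0,R0
    for p,R in W:
        d=R0.T@(p-p0)/.03; r=Rot.from_matrix(R0.T@R).as_rotvec()
        n=max(np.linalg.norm(p-lp)/.0417,np.degrees(Rot.from_matrix(lR.T@R).magnitude())/7.16)
        print("xyz",d.round(2),"r",r.round(3),"rows",round(n,1),"world",p.round(3)); lp,lR=p,R
E
python3 - <<'E'
from h import *
plan(dk(.033,-.1073,.14),dk(.033,-.1073,.044))
E
```

```text
t 0.9 width 0.0855
xyz [ 19.43 -10.63   2.01] r [ 0.038 -0.207  0.362] rows 16.0 world [ 0.641 -0.086  0.171]
xyz [ 18.81 -10.87   5.14] r [ 0.038 -0.207  0.362] rows 2.3 world [ 0.622 -0.085  0.077]
```

Request:
move_arm(
  targets=[
    {"x":9.7,"y":-5.3,"z":1.0,"rx":0.019,"ry":-0.104,"rz":0.181,"hand":1},
    {"x":9.7,"y":-5.3,"z":1.0,"rx":0.019,"ry":-0.104,"rz":0.181,"hand":1},
    {"x":9.7,"y":-5.3,"z":1.0,"rx":0.019,"ry":-0.104,"rz":0.181,"hand":1},
    {"x":9.7,"y":-5.3,"z":1.0,"rx":0.019,"ry":-0.104,"rz":0.181,"hand":1},
    {"x":9.7,"y":-5.3,"z":1.0,"rx":0.019,"ry":-0.104,"rz":0.181,"hand":1},
    {"x":9.7,"y":-5.3,"z":1.0,"rx":0.019,"ry":-0.104,"rz":0.181,"hand":1},
    {"x":9.7,"y":-5.3,"z":1.0,"rx":0.019,"ry":-0.104,"rz":0.181,"hand":1},
    {"x":9.7,"y":-5.3,"z":1.0,"rx":0.019,"ry":-0.104,"rz":0.181,"hand":1},
    {"x":9.7,"y":-5.3,"z":1.0,"rx":0.019,"ry":-0.104,"rz":0.181,"hand":1},
  ],
  grip_force=40,
)

```text
time: 1.65
eef_pos: [0.4165, -0.3244, 0.2008]
orientation: [[0.985, 0.137, -0.104], [0.137, -0.991, -0.003], [-0.103, -0.012, -0.995]]
ft_force: [0.7, 0.5, -0.2]
width: 0.0855
grip_force: 0.0
```

```bash
python3 - <<'E'
from h import *
plan(dk(.033,-.1073,.14),dk(.033,-.1073,.044))
E
```

```text
t 1.65 width 0.0855
xyz [ 8.58 -6.83  0.19] r [ 0.017 -0.104  0.184] rows 7.9 world [ 0.641 -0.086  0.171]
xyz [ 8.25 -6.92  3.37] r [ 0.017 -0.104  0.184] rows 2.3 world [ 0.622 -0.085  0.077]
```

Request:
move_arm(
  targets=[
    {"x":8.58,"y":-6.83,"z":0.19,"rx":0.017,"ry":-0.104,"rz":0.184,"hand":1},
    {"x":8.58,"y":-6.83,"z":0.19,"rx":0.017,"ry":-0.104,"rz":0.184,"hand":1},
    {"x":8.58,"y":-6.83,"z":0.19,"rx":0.017,"ry":-0.104,"rz":0.184,"hand":1},
    {"x":8.58,"y":-6.83,"z":0.19,"rx":0.017,"ry":-0.104,"rz":0.184,"hand":1},
    {"x":8.58,"y":-6.83,"z":0.19,"rx":0.017,"ry":-0.104,"rz":0.184,"hand":1},
    {"x":8.58,"y":-6.83,"z":0.19,"rx":0.017,"ry":-0.104,"rz":0.184,"hand":1},
    {"x":8.58,"y":-6.83,"z":0.19,"rx":0.017,"ry":-0.104,"rz":0.184,"hand":1},
    {"x":8.58,"y":-6.83,"z":0.19,"rx":0.017,"ry":-0.104,"rz":0.184,"hand":1},
    {"x":8.58,"y":-6.83,"z":0.19,"rx":0.017,"ry":-0.104,"rz":0.184,"hand":1},
    {"x":8.58,"y":-6.83,"z":0.19,"rx":0.017,"ry":-0.104,"rz":0.184,"hand":1},
    {"x":8.58,"y":-6.83,"z":0.19,"rx":0.017,"ry":-0.104,"rz":0.184,"hand":1},
  ],
)

```text
time: 2.57
eef_pos: [0.6388, -0.0917, 0.1702]
orientation: [[0.977, -0.049, -0.209], [-0.049, -0.999, 0.007], [-0.21, 0.003, -0.978]]
ft_force: [0.9, -1.0, 0.0]
width: 0.0856
grip_force: 0.0
```

```bash
python3 - <<'E'
from h import *
plan(dk(.033,-.1073,.14),dk(.033,-.1073,.044))
E
```

```text
t 2.5667 width 0.0856
xyz [ 0.07 -0.19 -0.04] r [ 0.003  0.002 -0.003] rows 0.1 world [ 0.641 -0.086  0.171]
xyz [ 0.08 -0.2   3.16] r [ 0.003  0.002 -0.003] rows 2.3 world [ 0.622 -0.085  0.077]
```

Request:
move_arm(
  targets=[
    {"x":0.08,"y":-0.2,"z":0.8,"hand":1},
    {"x":0.08,"y":-0.2,"z":1.6,"hand":1},
    {"x":0.08,"y":-0.2,"z":2.4,"hand":1},
    {"x":0.08,"y":-0.2,"z":3.0,"hand":1},
    {"x":0.08,"y":-0.2,"z":3.16,"hand":1},
    {"x":0.08,"y":-0.2,"z":3.16,"hand":1},
  ],
)

```text
schema error: expected keys x, y, z, rx, ry, rz, hand
```

```bash
python3 - <<'E'
from h import *
plan(dk(.033,-.1073,.044))
p,d=vision.grab_frame("top"); q,_=vision.grab_frame("scene")
cv2.imwrite("pics/g1.png",np.vstack([cv2.resize(p[120:230,220:400],None,fx=2.7,fy=2.7),cv2.resize(q[150:260,260:440],None,fx=2.7,fy=2.7)])[:,:,::-1])
E
```

```text
t 2.5667 width 0.0856
xyz [ 0.08 -0.2   3.16] r [ 0.003  0.002 -0.003] rows 2.3 world [ 0.622 -0.085  0.077]
```

View pics/g1.png

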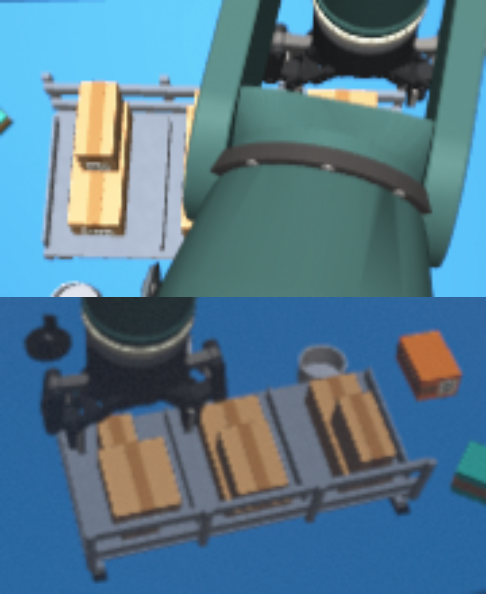

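The move was refused because every key is required. The picture shows the open gripper above the rear of the right bay, straddling wide_short (scene crop about (140, 470)). I'll descend now.

Request:
move_arm(
  targets=[
    {"x":0.08,"y":-0.2,"z":0.8,"rx":0,"ry":0,"rz":0,"hand":1},
    {"x":0.08,"y":-0.2,"z":1.6,"rx":0,"ry":0,"rz":0,"hand":1},
    {"x":0.08,"y":-0.2,"z":2.4,"rx":0,"ry":0,"rz":0,"hand":1},
    {"x":0.08,"y":-0.2,"z":3.0,"rx":0,"ry":0,"rz":0,"hand":1},
    {"x":0.08,"y":-0.2,"z":3.16,"rx":0,"ry":0,"rz":0,"hand":1},
    {"x":0.08,"y":-0.2,"z":3.16,"rx":0,"ry":0,"rz":0,"hand":1},
  ],
)

```text
time: 3.17
eef_pos: [0.62, -0.0856, 0.0764]
orientation: [[0.976, -0.052, -0.212], [-0.051, -0.999, 0.009], [-0.212, 0.002, -0.977]]
ft_force: [0.3, 0.3, 0.3]
width: 0.0853
grip_force: 0.0
```

```bash
python3 - <<'E'
from h import *
plan(dk(.033,-.1073,.044))
p,d=vision.grab_frame("top"); q,_=vision.grab_frame("scene")
cv2.imwrite("pics/g2.png",np.vstack([cv2.resize(p[120:230,220:400],None,fx=2.7,fy=2.7),cv2.resize(q[150:260,260:440],None,fx=2.7,fy=2.7)])[:,:,::-1])
E
```

```text
t 3.1667 width 0.0853
xyz [ 0.04 -0.02 -0.04] r [ 0.001  0.004 -0.005] rows 0.1 world [ 0.622 -0.085  0.077]
```

View pics/g2.png

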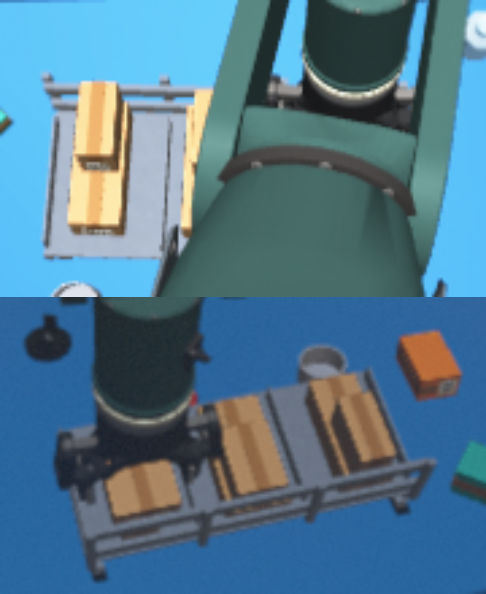

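wide_short sits between the fingers in the scene crop, around (140, 485), and the force reading shows no contact. I'll close and lift.

Request:
move_arm(
  targets=[
    {"x":0.02,"y":0,"z":0,"rx":0,"ry":0,"rz":0,"hand":-0.2},
    {"x":0.02,"y":0,"z":0,"rx":0,"ry":0,"rz":0,"hand":-0.2},
    {"x":0.02,"y":0,"z":0,"rx":0,"ry":0,"rz":0,"hand":-0.2},
    {"x":0.02,"y":0,"z":0,"rx":0,"ry":0,"rz":0,"hand":-0.2},
    {"x":0.02,"y":0,"z":0,"rx":0,"ry":0,"rz":0,"hand":-0.2},
    {"x":0.02,"y":0,"z":0,"rx":0,"ry":0,"rz":0,"hand":-0.2},
    {"x":0.02,"y":0,"z":0,"rx":0,"ry":0,"rz":0,"hand":-0.2},
    {"x":0.02,"y":0,"z":0,"rx":0,"ry":0,"rz":0,"hand":-0.2},
  ],
  grip_force=40,
)

```text
time: 3.93
eef_pos: [0.6242, -0.085, 0.0788]
orientation: [[0.977, -0.05, -0.205], [-0.05, -0.999, 0.007], [-0.205, 0.003, -0.979]]
ft_force: [0.9, -0.6, 6.9]
width: 0.0618
grip_force: 44.6
```

```bash
python3 - <<'E'
from h import *
print(todeck(np.array(arm.get_obs()["eef_pos"])).round(4))
plan(dk(.033,-.1073,.075),dk(.025,-.1073,.15),tray(0,0,.12),tray(0,0,.03),tray(0,0,.004))
E
```

```text
[ 0.0353 -0.107   0.0471]
t 3.9333 width 0.0618
xyz [-0.07  0.01 -0.96] r [ 0.003 -0.002 -0.003] rows 0.7 world [ 0.628 -0.085  0.107]
xyz [-0.33  0.02 -3.46] r [ 0.003 -0.002 -0.003] rows 1.8 world [ 0.636 -0.086  0.183]
xyz [-3.46  7.11 -0.65] r [-0.006  0.207 -0.092] rows 5.9 world [ 0.516 -0.293  0.12 ]
xyz [-2.85  7.1   2.28] r [-0.006  0.207 -0.092] rows 2.2 world [ 0.516 -0.293  0.03 ]
xyz [-2.67  7.1   3.13] r [-0.006  0.207 -0.092] rows 0.6 world [ 0.516 -0.293  0.004]
```

Request:
move_arm(
  targets=[
    {"x":-0.07,"y":0.0,"z":-0.5,"rx":0,"ry":0,"rz":0,"hand":-0.2},
    {"x":-0.1,"y":0.0,"z":-1.3,"rx":0,"ry":0,"rz":0,"hand":-0.2},
    {"x":-0.2,"y":0.0,"z":-2.2,"rx":0,"ry":0,"rz":0,"hand":-0.2},
    {"x":-0.33,"y":0.0,"z":-3.3,"rx":0,"ry":0,"rz":0,"hand":-0.2},
    {"x":-0.7,"y":0.9,"z":-3.0,"rx":-0.001,"ry":0.03,"rz":-0.01,"hand":-0.2},
    {"x":-1.2,"y":2.0,"z":-2.5,"rx":-0.002,"ry":0.07,"rz":-0.03,"hand":-0.2},
    {"x":-1.7,"y":3.2,"z":-2.0,"rx":-0.003,"ry":0.11,"rz":-0.05,"hand":-0.2},
    {"x":-2.3,"y":4.4,"z":-1.5,"rx":-0.004,"ry":0.15,"rz":-0.07,"hand":-0.2},
    {"x":-2.9,"y":5.6,"z":-1.0,"rx":-0.005,"ry":0.19,"rz":-0.085,"hand":-0.2},
    {"x":-3.3,"y":6.6,"z":-0.7,"rx":-0.006,"ry":0.207,"rz":-0.092,"hand":-0.2},
    {"x":-3.46,"y":7.11,"z":-0.65,"rx":-0.006,"ry":0.207,"rz":-0.092,"hand":-0.2},
    {"x":-3.46,"y":7.11,"z":-0.65,"rx":-0.006,"ry":0.207,"rz":-0.092,"hand":-0.2},
  ],
)

```text
time: 4.93
eef_pos: [0.5124, -0.296, 0.1183]
orientation: [[0.999, 0.038, -0.004], [0.038, -0.999, 0.0], [-0.004, -0.0, -1.0]]
ft_force: [0.2, 0.2, -0.7]
width: 0.0612
grip_force: 43.9
```

Request:
move_arm(
  targets=[
    {"x":0,"y":0,"z":0,"rx":0,"ry":0,"rz":0,"hand":-0.2},
    {"x":0,"y":0,"z":0,"rx":0,"ry":0,"rz":0,"hand":-0.2},
  ],
)

```text
time: 5.1
eef_pos: [0.5152, -0.2922, 0.1187]
orientation: [[0.999, 0.042, -0.003], [0.042, -0.999, 0.001], [-0.003, -0.002, -1.0]]
ft_force: [0.5, -0.2, -1.0]
width: 0.0614
grip_force: 43.9
```

```bash
python3 - <<'E'
from h import *
plan(tray(0,0,.03),tray(0,0,.005))
q,_=vision.grab_frame("scene")
cv2.imwrite("pics/g3.png",cv2.resize(q[130:280,170:430],None,fx=2.7,fy=2.7)[:,:,::-1])
E
```

```text
t 5.1 width 0.0614
xyz [0.03 0.03 2.96] r [-0.002  0.003 -0.   ] rows 2.1 world [ 0.516 -0.293  0.03 ]
xyz [0.04 0.04 3.79] r [-0.002  0.003 -0.   ] rows 0.6 world [ 0.516 -0.293  0.005]
```

View pics/g3.png

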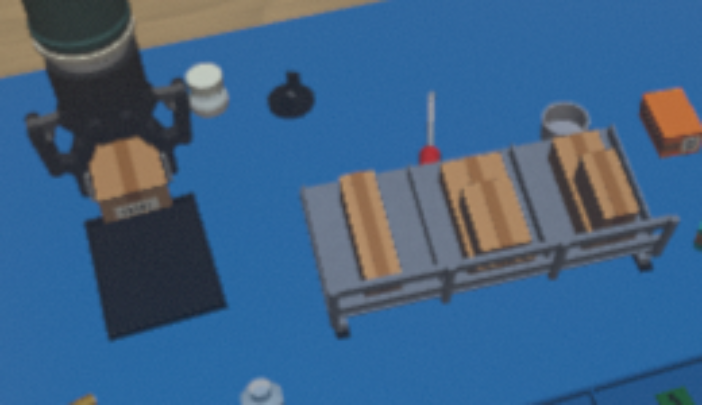

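wide_short is held level at about (130, 175) in the crop, and narrow_long at about (370, 225) was not disturbed. I'll lower it into the tray.

Request:
move_arm(
  targets=[
    {"x":0.03,"y":0.03,"z":1.0,"rx":0,"ry":0,"rz":0,"hand":-0.2},
    {"x":0.03,"y":0.03,"z":2.0,"rx":0,"ry":0,"rz":0,"hand":-0.2},
    {"x":0.03,"y":0.03,"z":2.9,"rx":0,"ry":0,"rz":0,"hand":-0.2},
    {"x":0.03,"y":0.03,"z":3.4,"rx":0,"ry":0,"rz":0,"hand":-0.2},
    {"x":0.03,"y":0.03,"z":3.65,"rx":0,"ry":0,"rz":0,"hand":-0.2},
    {"x":0.03,"y":0.03,"z":3.75,"rx":0,"ry":0,"rz":0,"hand":-0.2},
    {"x":0.03,"y":0.03,"z":3.75,"rx":0,"ry":0,"rz":0,"hand":-0.2},
    {"x":0.03,"y":0.03,"z":3.75,"rx":0,"ry":0,"rz":0,"hand":-0.2},
  ],
)

```text
time: 5.82
eef_pos: [0.5164, -0.2935, 0.0069]
orientation: [[0.999, 0.043, -0.002], [0.043, -0.999, 0.0], [-0.002, -0.0, -1.0]]
ft_force: [-0.3, -0.2, 0.2]
width: 0.0613
grip_force: 44.0
```

Request:
move_arm(
  targets=[
    {"x":0,"y":0,"z":0.08,"rx":0,"ry":0,"rz":0,"hand":-0.2},
    {"x":0,"y":0,"z":0.12,"rx":0,"ry":0,"rz":0,"hand":-0.2},
    {"x":0,"y":0,"z":0.12,"rx":0,"ry":0,"rz":0,"hand":0.7},
    {"x":0,"y":0,"z":0.12,"rx":0,"ry":0,"rz":0,"hand":0.7},
    {"x":0,"y":0,"z":0.12,"rx":0,"ry":0,"rz":0,"hand":0.7},
    {"x":0,"y":0,"z":0.12,"rx":0,"ry":0,"rz":0,"hand":0.7},
    {"x":0,"y":0,"z":-0.3,"rx":0,"ry":0,"rz":0,"hand":0.7},
    {"x":0,"y":0,"z":-1.0,"rx":0,"ry":0,"rz":0,"hand":0.7},
    {"x":0,"y":0,"z":-2.0,"rx":0,"ry":0,"rz":0,"hand":1},
    {"x":0,"y":0,"z":-3.2,"rx":0,"ry":0,"rz":0,"hand":1},
    {"x":0,"y":0,"z":-4.5,"rx":0,"ry":0,"rz":0,"hand":1},
    {"x":0,"y":0,"z":-4.5,"rx":0,"ry":0,"rz":0,"hand":1},
  ],
)

```text
time: 6.82
eef_pos: [0.5198, -0.2966, 0.1495]
orientation: [[0.999, 0.042, 0.008], [0.042, -0.999, -0.007], [0.007, 0.007, -1.0]]
ft_force: [0.9, -1.0, 0.8]
width: 0.0856
grip_force: 0.0
```

```bash
python3 - <<'E'
from h import *
C=cloud(("scene",))["scene"]; P,col=C; ci=col.astype(int)
m=(abs(P[:,0]-.516)<.07)&(abs(P[:,1]+.293)<.06)&(ci[:,0]-ci[:,2]>20)
q=P[m&(P[:,2]>.028)&(P[:,2]<.045)]; print(len(q),np.median(q,0).round(4),cv2.minAreaRect((q[:,:2]*1000).astype(np.float32)))
plan(dk(.02,0.,.17),dk(.033,.111,.15),dk(.033,.111,.042))
E
```

```text
497 [ 0.5188 -0.2942  0.0339] ((516.7322998046875, -293.88238525390625), (72.64231872558594, 61.83485412597656), 2.623741626739502)
t 6.8667 width 0.0854
xyz [  4.49 -10.38  -1.92] r [ 0.014 -0.214  0.088] rows 8.3 world [0.64  0.021 0.203]
xyz [  5.1  -14.05  -1.19] r [ 0.014 -0.214  0.088] rows 2.7 world [0.654 0.132 0.181]
xyz [  4.34 -14.13   2.33] r [ 0.014 -0.214  0.088] rows 2.6 world [0.631 0.133 0.075]
```

Request:
move_arm(
  targets=[
    {"x":0.5,"y":-1.2,"z":-0.8,"rx":0.002,"ry":-0.02,"rz":0.01,"hand":1},
    {"x":1.0,"y":-2.5,"z":-1.2,"rx":0.004,"ry":-0.05,"rz":0.02,"hand":1},
    {"x":1.5,"y":-3.8,"z":-1.6,"rx":0.005,"ry":-0.08,"rz":0.03,"hand":1},
    {"x":2.1,"y":-5.1,"z":-1.8,"rx":0.006,"ry":-0.11,"rz":0.045,"hand":1},
    {"x":2.7,"y":-6.4,"z":-1.9,"rx":0.008,"ry":-0.14,"rz":0.06,"hand":1},
    {"x":3.3,"y":-7.7,"z":-1.9,"rx":0.01,"ry":-0.17,"rz":0.07,"hand":1},
    {"x":3.8,"y":-9.0,"z":-1.9,"rx":0.012,"ry":-0.2,"rz":0.08,"hand":1},
    {"x":4.3,"y":-10.3,"z":-1.9,"rx":0.014,"ry":-0.214,"rz":0.088,"hand":1},
    {"x":4.6,"y":-11.6,"z":-1.7,"rx":0.014,"ry":-0.214,"rz":0.088,"hand":1},
    {"x":4.9,"y":-12.9,"z":-1.4,"rx":0.014,"ry":-0.214,"rz":0.088,"hand":1},
    {"x":5.1,"y":-14.05,"z":-1.19,"rx":0.014,"ry":-0.214,"rz":0.088,"hand":1},
    {"x":5.1,"y":-14.05,"z":-1.19,"rx":0.014,"ry":-0.214,"rz":0.088,"hand":1},
  ],
)

```text
time: 7.87
eef_pos: [0.6498, 0.1412, 0.1743]
orientation: [[0.975, -0.042, -0.218], [-0.039, -0.999, 0.018], [-0.219, -0.009, -0.976]]
ft_force: [-0.4, -0.5, -0.4]
width: 0.0851
grip_force: 0.0
```

Request:
move_arm(
  targets=[
    {"x":0,"y":0,"z":0,"rx":0,"ry":0,"rz":0,"hand":1},
    {"x":0,"y":0,"z":0,"rx":0,"ry":0,"rz":0,"hand":1},
  ],
)

```text
time: 8.03
eef_pos: [0.6503, 0.1337, 0.176]
orientation: [[0.975, -0.046, -0.217], [-0.044, -0.999, 0.014], [-0.217, -0.005, -0.976]]
ft_force: [0.2, -0.0, -0.2]
width: 0.0849
grip_force: 0.0
```

```bash
python3 - <<'E'
from h import *
plan(dk(.033,.111,.15),dk(.033,.111,.042))
E
```

```text
t 8.0333 width 0.0849
xyz [ 0.08  0.06 -0.18] r [-0.004  0.01   0.002] rows 0.1 world [0.654 0.132 0.181]
xyz [0.12 0.07 3.42] r [-0.004  0.01   0.002] rows 2.6 world [0.631 0.133 0.075]
```

Request:
move_arm(
  targets=[
    {"x":0.1,"y":0.06,"z":0.8,"rx":-0.004,"ry":0.01,"rz":0.002,"hand":1},
    {"x":0.1,"y":0.06,"z":1.8,"rx":-0.004,"ry":0.01,"rz":0.002,"hand":1},
    {"x":0.1,"y":0.06,"z":2.6,"rx":-0.004,"ry":0.01,"rz":0.002,"hand":1},
    {"x":0.12,"y":0.07,"z":3.2,"rx":-0.004,"ry":0.01,"rz":0.002,"hand":1},
    {"x":0.12,"y":0.07,"z":3.38,"rx":-0.004,"ry":0.01,"rz":0.002,"hand":1},
    {"x":0.12,"y":0.07,"z":3.38,"rx":-0.004,"ry":0.01,"rz":0.002,"hand":1},
    {"x":0.12,"y":0.07,"z":3.38,"rx":-0.004,"ry":0.01,"rz":0.002,"hand":1},
  ],
)

```text
time: 8.62
eef_pos: [0.6333, 0.132, 0.0778]
orientation: [[0.978, -0.05, -0.205], [-0.048, -0.999, 0.011], [-0.205, -0.001, -0.979]]
ft_force: [-0.5, -0.0, 0.5]
width: 0.0856
grip_force: 0.0
```

```bash
python3 - <<'E'
from h import *
plan(dk(.033,.111,.042))
E
```

```text
t 8.6167 width 0.0856
xyz [-0.05 -0.03  0.1 ] r [-0.002 -0.002 -0.002] rows 0.1 world [0.631 0.133 0.075]
```

Request:
move_arm(
  targets=[
    {"x":0,"y":-0.02,"z":0.02,"rx":0,"ry":0,"rz":0,"hand":-0.6},
    {"x":0,"y":-0.02,"z":0.02,"rx":0,"ry":0,"rz":0,"hand":-0.6},
    {"x":0,"y":-0.02,"z":0.02,"rx":0,"ry":0,"rz":0,"hand":-0.6},
    {"x":0,"y":-0.02,"z":0.02,"rx":0,"ry":0,"rz":0,"hand":-0.6},
    {"x":0,"y":-0.02,"z":0.02,"rx":0,"ry":0,"rz":0,"hand":-0.6},
    {"x":0,"y":-0.02,"z":0.02,"rx":0,"ry":0,"rz":0,"hand":-0.6},
    {"x":0,"y":-0.02,"z":0.02,"rx":0,"ry":0,"rz":0,"hand":-0.6},
    {"x":0,"y":-0.02,"z":0.02,"rx":0,"ry":0,"rz":0,"hand":-0.6},
    {"x":0,"y":-0.02,"z":0.02,"rx":0,"ry":0,"rz":0,"hand":-0.6},
    {"x":0,"y":-0.02,"z":0.02,"rx":0,"ry":0,"rz":0,"hand":-0.6},
  ],
)

```text
time: 9.45
eef_pos: [0.6333, 0.1339, 0.0772]
orientation: [[0.978, -0.048, -0.204], [-0.047, -0.999, 0.011], [-0.204, -0.001, -0.979]]
ft_force: [0.0, 0.8, 6.3]
width: 0.0337
grip_force: 41.2
```

```bash
python3 - <<'E'
from h import *
print(todeck(np.array(arm.get_obs()["eef_pos"])).round(4))
plan(dk(.031,.111,.09),dk(.025,.111,.16),dk(.025,-.1116,.16),dk(.031,-.1116,.07))
E
```

```text
[0.0344 0.1121 0.0453]
t 9.45 width 0.0337
xyz [-0.11  0.03 -1.52] r [-0.002 -0.003 -0.001] rows 1.1 world [0.639 0.133 0.123]
xyz [-0.3   0.03 -3.86] r [-0.002 -0.003 -0.001] rows 1.7 world [0.648 0.132 0.192]
xyz [-0.3   7.45 -3.87] r [-0.002 -0.003 -0.001] rows 5.3 world [ 0.638 -0.09   0.192]
xyz [-0.11  7.45 -0.87] r [-0.002 -0.003 -0.001] rows 2.2 world [ 0.625 -0.09   0.103]
```

Request:
move_arm(
  targets=[
    {"x":-0.1,"y":0,"z":-0.5,"rx":0,"ry":0,"rz":0,"hand":-0.6},
    {"x":-0.15,"y":0,"z":-1.5,"rx":0,"ry":0,"rz":0,"hand":-0.6},
    {"x":-0.25,"y":0,"z":-2.6,"rx":0,"ry":0,"rz":0,"hand":-0.6},
    {"x":-0.3,"y":0.1,"z":-3.7,"rx":0,"ry":0,"rz":0,"hand":-0.6},
    {"x":-0.3,"y":0.9,"z":-3.87,"rx":-0.002,"ry":-0.003,"rz":-0.001,"hand":-0.6},
    {"x":-0.3,"y":2.0,"z":-3.87,"rx":-0.002,"ry":-0.003,"rz":-0.001,"hand":-0.6},
    {"x":-0.3,"y":3.2,"z":-3.87,"rx":-0.002,"ry":-0.003,"rz":-0.001,"hand":-0.6},
    {"x":-0.3,"y":4.4,"z":-3.87,"rx":-0.002,"ry":-0.003,"rz":-0.001,"hand":-0.6},
    {"x":-0.3,"y":5.6,"z":-3.87,"rx":-0.002,"ry":-0.003,"rz":-0.001,"hand":-0.6},
    {"x":-0.3,"y":6.7,"z":-3.87,"rx":-0.002,"ry":-0.003,"rz":-0.001,"hand":-0.6},
    {"x":-0.3,"y":7.45,"z":-3.87,"rx":-0.002,"ry":-0.003,"rz":-0.001,"hand":-0.6},
    {"x":-0.3,"y":7.45,"z":-3.87,"rx":-0.002,"ry":-0.003,"rz":-0.001,"hand":-0.6},
  ],
)

```text
time: 10.45
eef_pos: [0.636, -0.0954, 0.1908]
orientation: [[0.976, -0.051, -0.21], [-0.05, -0.999, 0.008], [-0.21, 0.003, -0.978]]
ft_force: [0.1, 1.1, -1.7]
width: 0.0336
grip_force: 40.5
```

Request:
move_arm(
  targets=[
    {"x":0,"y":0,"z":0,"rx":0,"ry":0,"rz":0,"hand":-0.6},
    {"x":0,"y":0,"z":0,"rx":0,"ry":0,"rz":0,"hand":-0.6},
    {"x":0,"y":0,"z":0,"rx":0,"ry":0,"rz":0,"hand":-0.6},
  ],
)

```text
time: 10.7
eef_pos: [0.6366, -0.089, 0.1912]
orientation: [[0.977, -0.046, -0.209], [-0.045, -0.999, 0.01], [-0.21, -0.0, -0.978]]
ft_force: [0.1, -1.0, -2.6]
width: 0.0336
grip_force: 40.5
```

```bash
python3 - <<'E'
from h import *
plan(dk(.0325,-.1116,.075),dk(.0325,-.1116,.0545))
C=cloud(("scene",))["scene"]; P,col=C; Q=todeck(P); ci=col.astype(int)
b=(ci[:,0]-ci[:,2]>20)&(abs(Q[:,1]+.11)<.06)&(abs(Q[:,0])<.1)
w=Q[b][:,2]; print(np.histogram(w,np.arange(.02,.24,.01)))
q=Q[b&(Q[:,2]>.04)&(Q[:,2]<.053)]; print("long",np.percentile(q,[1,50,99],axis=0).round(4).tolist(),cv2.minAreaRect((q[:,:2]*1000).astype(np.float32)))
q=Q[b&(Q[:,2]>.13)]; print("held",np.percentile(q,[1,50,99],axis=0).round(4).tolist())
E
```

```text
t 10.7 width 0.0336
xyz [0.28 0.04 2.79] r [0.    0.002 0.001] rows 2.0 world [ 0.627 -0.09   0.108]
xyz [0.28 0.04 3.47] r [0.    0.002 0.001] rows 0.5 world [ 0.623 -0.09   0.088]
(array([  1,  19, 358,   3,   0,   0,   0,   0,   0,   0,   0,   0,   0,
         8,   6,   1,   0, 215,  55,   3,   2]), array([0.02, 0.03, 0.04, 0.05, 0.06, 0.07, 0.08, 0.09, 0.1 , 0.11, 0.12,
       0.13, 0.14, 0.15, 0.16, 0.17, 0.18, 0.19, 0.2 , 0.21, 0.22, 0.23]))
long [[-0.0373, -0.1285, 0.0414], [0.0257, -0.116, 0.0464], [0.0616, -0.0954, 0.0499]] ((7.509483337402344, -111.86925506591797), (33.40211486816406, 109.40789031982422), 89.96726989746094)
held [[0.0166, -0.1301, 0.1565], [0.0438, -0.1068, 0.1992], [0.079, -0.0525, 0.5661]]
```

Request:
move_arm(
  targets=[
    {"x":0.28,"y":0.04,"z":0.8,"rx":0,"ry":0,"rz":0,"hand":-0.6},
    {"x":0.28,"y":0.04,"z":1.7,"rx":0,"ry":0,"rz":0,"hand":-0.6},
    {"x":0.28,"y":0.04,"z":2.5,"rx":0,"ry":0,"rz":0,"hand":-0.6},
    {"x":0.28,"y":0.04,"z":3.1,"rx":0,"ry":0,"rz":0,"hand":-0.6},
    {"x":0.28,"y":0.04,"z":3.35,"rx":0,"ry":0,"rz":0,"hand":-0.6},
    {"x":0.28,"y":0.04,"z":3.42,"rx":0,"ry":0,"rz":0,"hand":-0.6},
    {"x":0.28,"y":0.04,"z":3.42,"rx":0,"ry":0,"rz":0,"hand":-0.6},
    {"x":0.28,"y":0.04,"z":3.42,"rx":0,"ry":0,"rz":0,"hand":-0.6},
  ],
)

```text
time: 11.42
eef_pos: [0.6248, -0.0908, 0.0907]
orientation: [[0.977, -0.046, -0.206], [-0.045, -0.999, 0.009], [-0.207, 0.001, -0.978]]
ft_force: [0.1, 0.7, -1.0]
width: 0.0334
grip_force: 40.5
```

```bash
python3 - <<'E'
from h import *
print(todeck(np.array(arm.get_obs()["eef_pos"])).round(4))
E
```

```text
[ 0.0337 -0.1128  0.059 ]
```

Request:
move_arm(
  targets=[
    {"x":-0.02,"y":-0.02,"z":0.1,"rx":0,"ry":0,"rz":0,"hand":-0.6},
    {"x":-0.02,"y":-0.02,"z":0.17,"rx":0,"ry":0,"rz":0,"hand":-0.6},
    {"x":-0.02,"y":-0.02,"z":0.17,"rx":0,"ry":0,"rz":0,"hand":-0.6},
  ],
)

```text
time: 11.67
eef_pos: [0.6228, -0.0903, 0.0854]
orientation: [[0.977, -0.047, -0.207], [-0.046, -0.999, 0.009], [-0.207, 0.001, -0.978]]
ft_force: [1.3, 1.0, -0.0]
width: 0.0335
grip_force: 40.5
```

Request:
move_arm(
  targets=[
    {"x":0,"y":0,"z":0,"rx":0,"ry":0,"rz":0,"hand":0.5},
    {"x":0,"y":0,"z":0,"rx":0,"ry":0,"rz":0,"hand":0.5},
    {"x":0,"y":0,"z":0,"rx":0,"ry":0,"rz":0,"hand":0.5},
    {"x":0,"y":0,"z":0,"rx":0,"ry":0,"rz":0,"hand":0.5},
    {"x":0,"y":0,"z":0,"rx":0,"ry":0,"rz":0,"hand":0.5},
    {"x":0,"y":0,"z":-0.6,"rx":0,"ry":0,"rz":0,"hand":0.7},
    {"x":0,"y":0,"z":-1.6,"rx":0,"ry":0,"rz":0,"hand":1},
    {"x":0,"y":0,"z":-2.6,"rx":0,"ry":0,"rz":0,"hand":1},
    {"x":0,"y":0,"z":-3.5,"rx":0,"ry":0,"rz":0,"hand":1},
    {"x":0,"y":0,"z":-3.5,"rx":0,"ry":0,"rz":0,"hand":1},
    {"x":0,"y":0,"z":-3.5,"rx":0,"ry":0,"rz":0,"hand":1},
  ],
)

```text
time: 12.58
eef_pos: [0.6454, -0.0916, 0.1892]
orientation: [[0.978, -0.047, -0.205], [-0.046, -0.999, 0.008], [-0.205, 0.001, -0.979]]
ft_force: [0.3, 1.2, 0.2]
width: 0.0852
grip_force: 0.0
```

```bash
cat >> h.py <<'E'
def box(P,col,v0,wt,sat=20,umin=-.1):
    Q=todeck(P); ci=col.astype(int)
    q=Q[(ci[:,0]-ci[:,2]>sat)&(abs(Q[:,1]-v0)<.05)&(abs(Q[:,2]-wt-ZO)<.006)&(Q[:,0]<.1)&(Q[:,0]>umin)]
    if len(q)<20: print("few",len(q)); return
    r=cv2.minAreaRect((q[:,:2]*1000).astype(np.float32)); print(v0,wt,len(q),"w",np.median(q[:,2]).round(4),"u",np.percentile(q[:,0],[1,99]).round(4),"v",np.percentile(q[:,1],[1,99]).round(4),"rect",np.round([*r[0],*r[1],r[2]],1))
E
python3 - <<'E'
from h import *
P,col=cloud(("scene",))["scene"]
box(P,col,-.11,.092); box(P,col,-.11,.046); box(P,col,0,.07);box(P,col,0,.032);box(P,col,.11,.038)
plan(dk(.033,.0015,.15),dk(.033,.0015,.036))
E
```

```text
-0.11 0.092 361 w 0.0922 u [-0.0005  0.0685] v [-0.1293 -0.0966] rect [  33.2 -112.9   33.3   71.3   89.8]
-0.11 0.046 111 w 0.0465 u [-0.0488 -0.0119] v [-0.1287 -0.0956] rect [ -30.1 -112.    38.1   35.2    3.7]
0 0.07 474 w 0.0703 u [0.0001 0.0692] v [-0.0224  0.0247] rect [34.3  1.4 48.9 72.3 89.6]
0 0.032 295 w 0.032 u [-0.0494  0.0681] v [-0.0268  0.0342] rect [  9.8   2.6  61.9 120.3  88. ]
0.11 0.038 634 w 0.0384 u [-0.0485  0.0571] v [0.0897 0.1364] rect [  4.4 113.7 108.1  48.6   0.2]
t 12.6333 width 0.085
xyz [ 0.02 -3.8   0.22] r [0.001 0.001 0.   ] rows 2.7 world [0.649 0.023 0.181]
xyz [ 0.03 -3.8   4.02] r [0.001 0.001 0.   ] rows 2.7 world [0.625 0.024 0.069]
```

Request:
move_arm(
  targets=[
    {"x":0.02,"y":-1.0,"z":0.1,"rx":0,"ry":0,"rz":0,"hand":1},
    {"x":0.02,"y":-2.2,"z":0.2,"rx":0,"ry":0,"rz":0,"hand":1},
    {"x":0.02,"y":-3.3,"z":0.2,"rx":0,"ry":0,"rz":0,"hand":1},
    {"x":0.02,"y":-3.8,"z":0.3,"rx":0,"ry":0,"rz":0,"hand":1},
    {"x":0.02,"y":-3.8,"z":0.4,"rx":0,"ry":0,"rz":0,"hand":1},
    {"x":0.02,"y":-3.8,"z":1.2,"rx":0,"ry":0,"rz":0,"hand":1},
    {"x":0.03,"y":-3.8,"z":2.2,"rx":0,"ry":0,"rz":0,"hand":1},
    {"x":0.03,"y":-3.8,"z":3.0,"rx":0,"ry":0,"rz":0,"hand":1},
    {"x":0.03,"y":-3.8,"z":3.6,"rx":0,"ry":0,"rz":0,"hand":1},
    {"x":0.03,"y":-3.8,"z":3.9,"rx":0,"ry":0,"rz":0,"hand":1},
    {"x":0.03,"y":-3.8,"z":3.9,"rx":0,"ry":0,"rz":0,"hand":1},
    {"x":0.03,"y":-3.8,"z":3.9,"rx":0,"ry":0,"rz":0,"hand":1},
  ],
)

```text
time: 13.63
eef_pos: [0.6254, 0.023, 0.0722]
orientation: [[0.977, -0.047, -0.21], [-0.046, -0.999, 0.009], [-0.21, 0.001, -0.978]]
ft_force: [-0.2, 0.2, 0.5]
width: 0.0856
grip_force: 0.0
```

```bash
python3 - <<'E'
from h import *
plan(dk(.033,.0015,.036))
E
```

```text
t 13.6333 width 0.0856
xyz [ 0.01 -0.02  0.1 ] r [ 0.001  0.003 -0.   ] rows 0.1 world [0.625 0.024 0.069]
```

Request:
move_arm(
  targets=[
    {"x":0,"y":-0.02,"z":0.07,"rx":0,"ry":0,"rz":0,"hand":-0.3},
    {"x":0,"y":-0.02,"z":0.07,"rx":0,"ry":0,"rz":0,"hand":-0.3},
    {"x":0,"y":-0.02,"z":0.07,"rx":0,"ry":0,"rz":0,"hand":-0.3},
    {"x":0,"y":-0.02,"z":0.07,"rx":0,"ry":0,"rz":0,"hand":-0.3},
    {"x":0,"y":-0.02,"z":0.07,"rx":0,"ry":0,"rz":0,"hand":-0.3},
    {"x":0,"y":-0.02,"z":0.07,"rx":0,"ry":0,"rz":0,"hand":-0.3},
    {"x":0,"y":-0.02,"z":0.07,"rx":0,"ry":0,"rz":0,"hand":-0.3},
    {"x":0,"y":-0.02,"z":0.07,"rx":0,"ry":0,"rz":0,"hand":-0.3},
    {"x":0,"y":-0.02,"z":0.07,"rx":0,"ry":0,"rz":0,"hand":-0.3},
  ],
)

```text
time: 14.38
eef_pos: [0.6264, 0.0242, 0.0717]
orientation: [[0.977, -0.047, -0.206], [-0.046, -0.999, 0.009], [-0.207, 0.001, -0.978]]
ft_force: [1.0, -0.2, 6.0]
width: 0.0476
grip_force: 43.0
```

```bash
python3 - <<'E'
from h import *
q=todeck(np.array(arm.get_obs()["eef_pos"])); print(q.round(4))
plan(dk(.031,.0015,.07),dk(.025,.0015,.11),dk(.025,.1135,.11),dk(.033,.1135,q[2]+.0085-ZO))
E
```

```text
[0.0338 0.0022 0.0396]
t 14.3833 width 0.0476
xyz [-0.09  0.02 -1.05] r [ 0.001 -0.001  0.   ] rows 0.8 world [0.63  0.023 0.103]
xyz [-0.29  0.02 -2.38] r [ 0.001 -0.001  0.   ] rows 1.0 world [0.633 0.023 0.143]
xyz [-0.29 -3.71 -2.38] r [ 0.001 -0.001  0.   ] rows 2.7 world [0.638 0.135 0.143]
xyz [-0.03 -3.71 -0.29] r [ 0.001 -0.001  0.   ] rows 1.5 world [0.633 0.135 0.08 ]
```

Request:
move_arm(
  targets=[
    {"x":-0.05,"y":0,"z":-0.5,"rx":0,"ry":0,"rz":0,"hand":-0.3},
    {"x":-0.15,"y":0,"z":-1.4,"rx":0,"ry":0,"rz":0,"hand":-0.3},
    {"x":-0.28,"y":-0.2,"z":-2.3,"rx":0,"ry":0,"rz":0,"hand":-0.3},
    {"x":-0.29,"y":-1.2,"z":-2.38,"rx":0,"ry":0,"rz":0,"hand":-0.3},
    {"x":-0.29,"y":-2.3,"z":-2.38,"rx":0,"ry":0,"rz":0,"hand":-0.3},
    {"x":-0.29,"y":-3.3,"z":-2.38,"rx":0,"ry":0,"rz":0,"hand":-0.3},
    {"x":-0.29,"y":-3.71,"z":-2.38,"rx":0,"ry":0,"rz":0,"hand":-0.3},
    {"x":-0.2,"y":-3.71,"z":-2.1,"rx":0,"ry":0,"rz":0,"hand":-0.3},
    {"x":-0.08,"y":-3.71,"z":-1.3,"rx":0,"ry":0,"rz":0,"hand":-0.3},
    {"x":-0.04,"y":-3.71,"z":-0.6,"rx":0,"ry":0,"rz":0,"hand":-0.3},
    {"x":-0.04,"y":-3.71,"z":-0.32,"rx":0,"ry":0,"rz":0,"hand":-0.3},
    {"x":-0.04,"y":-3.71,"z":-0.32,"rx":0,"ry":0,"rz":0,"hand":-0.3},
  ],
)

```text
time: 15.38
eef_pos: [0.63, 0.1343, 0.0789]
orientation: [[0.976, -0.047, -0.212], [-0.046, -0.999, 0.009], [-0.212, 0.002, -0.977]]
ft_force: [0.4, -0.8, -1.8]
width: 0.0475
grip_force: 43.1
```

Request:
move_arm(
  targets=[
    {"x":0,"y":0,"z":0,"rx":0,"ry":0,"rz":0,"hand":-0.3},
    {"x":0,"y":0,"z":0,"rx":0,"ry":0,"rz":0,"hand":-0.3},
  ],
)

```text
time: 15.55
eef_pos: [0.6312, 0.1346, 0.08]
orientation: [[0.977, -0.047, -0.209], [-0.046, -0.999, 0.009], [-0.209, 0.001, -0.978]]
ft_force: [-0.3, -0.7, -0.9]
width: 0.0475
grip_force: 43.1
```

```bash
python3 - <<'E'
from h import *
q=todeck(np.array(arm.get_obs()["eef_pos"])); print(q.round(4))
plan(dk(.033,.1135,.0396+.006-ZO))
E
```

```text
[0.0318 0.1127 0.0476]
t 15.55 width 0.0475
xyz [ 0.04 -0.03  0.07] r [ 0.001  0.002 -0.   ] rows 0.1 world [0.632 0.135 0.078]
```

Request:
move_arm(
  targets=[
    {"x":0,"y":-0.03,"z":0.05,"rx":0,"ry":0,"rz":0,"hand":-0.3},
    {"x":0,"y":-0.03,"z":0.08,"rx":0,"ry":0,"rz":0,"hand":-0.3},
    {"x":0,"y":-0.03,"z":0.08,"rx":0,"ry":0,"rz":0,"hand":0.6},
    {"x":0,"y":-0.03,"z":0.08,"rx":0,"ry":0,"rz":0,"hand":0.6},
    {"x":0,"y":-0.03,"z":0.08,"rx":0,"ry":0,"rz":0,"hand":0.6},
    {"x":0,"y":-0.03,"z":0.08,"rx":0,"ry":0,"rz":0,"hand":0.6},
    {"x":0,"y":-0.03,"z":0.08,"rx":0,"ry":0,"rz":0,"hand":0.6},
    {"x":0,"y":-0.03,"z":-0.4,"rx":0,"ry":0,"rz":0,"hand":0.8},
    {"x":0,"y":-0.03,"z":-1.4,"rx":0,"ry":0,"rz":0,"hand":1},
    {"x":0,"y":-0.03,"z":-2.5,"rx":0,"ry":0,"rz":0,"hand":1},
    {"x":0,"y":-0.03,"z":-3.5,"rx":0,"ry":0,"rz":0,"hand":1},
    {"x":0,"y":-0.03,"z":-3.5,"rx":0,"ry":0,"rz":0,"hand":1},
  ],
)

```text
time: 16.55
eef_pos: [0.6581, 0.1357, 0.1896]
orientation: [[0.979, -0.047, -0.197], [-0.046, -0.999, 0.01], [-0.197, -0.001, -0.98]]
ft_force: [0.7, 0.9, 1.1]
width: 0.0853
grip_force: 0.0
```

```bash
python3 - <<'E'
from h import *
P,col=cloud(("scene",))["scene"]
box(P,col,.11,.076); box(P,col,.11,.038,umin=-.1); box(P,col,0,.032)
plan(dk(.025,.0,.2),tray(.001,-.001,.14),tray(.001,-.001,.004))
E
```

```text
0.11 0.076 456 w 0.0763 u [-0.0008  0.0676] v [0.09   0.1369] rect [ 32.8 114.   71.9  48.3   0.4]
0.11 0.038 136 w 0.038 u [-0.0491  0.0433] v [0.0897 0.1376] rect [  1.6 113.9  48.5 102.1  90. ]
0 0.032 830 w 0.0322 u [-0.0482  0.0555] v [-0.0266  0.034 ] rect [  9.3   3.8 119.4  61.9   0.3]
t 16.6 width 0.0855
xyz [-0.3   3.83 -1.46] r [-0.    -0.007  0.   ] rows 3.0 world [0.651 0.021 0.231]
xyz [-3.58 14.52  2.32] r [-0.009  0.202 -0.088] rows 8.5 world [ 0.517 -0.294  0.14 ]
xyz [-2.67 14.52  6.76] r [-0.009  0.202 -0.088] rows 3.3 world [ 0.517 -0.294  0.004]
```

Request:
move_arm(
  targets=[
    {"x":0,"y":1.0,"z":-0.5,"rx":0,"ry":0,"rz":0,"hand":1},
    {"x":-0.2,"y":2.3,"z":-1.0,"rx":0,"ry":0,"rz":0,"hand":1},
    {"x":-0.3,"y":3.6,"z":-1.3,"rx":0,"ry":0,"rz":0,"hand":1},
    {"x":-0.5,"y":4.9,"z":-1.4,"rx":0,"ry":0.01,"rz":0,"hand":1},
    {"x":-0.8,"y":6.2,"z":-1.3,"rx":-0.001,"ry":0.03,"rz":-0.01,"hand":0.75},
    {"x":-1.2,"y":7.5,"z":-1.0,"rx":-0.002,"ry":0.06,"rz":-0.02,"hand":0.75},
    {"x":-1.6,"y":8.8,"z":-0.6,"rx":-0.004,"ry":0.09,"rz":-0.035,"hand":0.75},
    {"x":-2.1,"y":10.1,"z":0.0,"rx":-0.005,"ry":0.12,"rz":-0.05,"hand":0.75},
    {"x":-2.6,"y":11.4,"z":0.7,"rx":-0.006,"ry":0.15,"rz":-0.065,"hand":0.75},
    {"x":-3.1,"y":12.7,"z":1.4,"rx":-0.008,"ry":0.18,"rz":-0.08,"hand":0.75},
    {"x":-3.4,"y":13.8,"z":2.0,"rx":-0.009,"ry":0.202,"rz":-0.088,"hand":0.75},
    {"x":-3.58,"y":14.52,"z":2.32,"rx":-0.009,"ry":0.202,"rz":-0.088,"hand":0.75},
  ],
)

```text
time: 17.6
eef_pos: [0.5096, -0.2946, 0.1354]
orientation: [[0.999, 0.041, -0.011], [0.041, -0.999, 0.002], [-0.011, -0.002, -1.0]]
ft_force: [0.5, 0.8, -0.2]
width: 0.0748
grip_force: 0.0
```

Request:
move_arm(
  targets=[
    {"x":0,"y":0,"z":0,"rx":0,"ry":0,"rz":0,"hand":0.75},
    {"x":0,"y":0,"z":0,"rx":0,"ry":0,"rz":0,"hand":0.75},
    {"x":0,"y":0,"z":0,"rx":0,"ry":0,"rz":0,"hand":0.75},
  ],
)

```text
time: 17.85
eef_pos: [0.513, -0.2936, 0.1368]
orientation: [[0.999, 0.041, -0.009], [0.041, -0.999, 0.001], [-0.009, -0.001, -1.0]]
ft_force: [0.4, 0.4, 0.7]
width: 0.075
grip_force: 0.0
```

```bash
python3 - <<'E'
from h import *
plan(tray(.001,-.001,.004))
E
```

```text
t 17.85 width 0.075
xyz [0.18 0.02 4.42] r [-0.001  0.009 -0.001] rows 3.2 world [ 0.517 -0.294  0.004]
```

Request:
move_arm(
  targets=[
    {"x":0.1,"y":0.02,"z":1.0,"rx":0,"ry":0.009,"rz":0,"hand":0.75},
    {"x":0.17,"y":0.02,"z":2.1,"rx":0,"ry":0.009,"rz":0,"hand":0.75},
    {"x":0.17,"y":0.02,"z":3.1,"rx":0,"ry":0.009,"rz":0,"hand":0.75},
    {"x":0.17,"y":0.02,"z":3.9,"rx":0,"ry":0.009,"rz":0,"hand":0.75},
    {"x":0.17,"y":0.02,"z":4.3,"rx":0,"ry":0.009,"rz":0,"hand":0.75},
    {"x":0.17,"y":0.02,"z":4.42,"rx":0,"ry":0.009,"rz":0,"hand":0.75},
    {"x":0.17,"y":0.02,"z":4.42,"rx":0,"ry":0.009,"rz":0,"hand":0.75},
  ],
)

```text
time: 18.43
eef_pos: [0.5178, -0.2936, 0.0045]
orientation: [[0.999, 0.043, -0.0], [0.043, -0.999, 0.001], [-0.0, -0.001, -1.0]]
ft_force: [0.5, 0.4, -0.0]
width: 0.0747
grip_force: 0.0
```

Request:
move_arm(
  targets=[
    {"x":0,"y":0,"z":0,"rx":0,"ry":0,"rz":0,"hand":-0.2},
    {"x":0,"y":0,"z":0,"rx":0,"ry":0,"rz":0,"hand":-0.2},
    {"x":0,"y":0,"z":0,"rx":0,"ry":0,"rz":0,"hand":-0.2},
    {"x":0,"y":0,"z":0,"rx":0,"ry":0,"rz":0,"hand":-0.2},
    {"x":0,"y":0,"z":0,"rx":0,"ry":0,"rz":0,"hand":-0.2},
    {"x":0,"y":0,"z":0,"rx":0,"ry":0,"rz":0,"hand":-0.2},
    {"x":0,"y":0,"z":0,"rx":0,"ry":0,"rz":0,"hand":-0.2},
  ],
)

```text
time: 19.02
eef_pos: [0.5186, -0.2953, 0.0064]
orientation: [[0.999, 0.041, 0.003], [0.041, -0.999, -0.001], [0.003, 0.001, -1.0]]
ft_force: [0.2, 1.9, 8.2]
width: 0.0615
grip_force: 45.6
```

```bash
python3 - <<'E'
from h import *
plan(tray(.001,-.001,.12),dk(.02,-.108,.21),dk(.02,.0042,.17),dk(.031,.0042,.06))
E
```

```text
t 19.0167 width 0.0615
xyz [-0.04 -0.04 -3.79] r [ 0.001 -0.003 -0.001] rows 2.7 world [ 0.517 -0.294  0.12 ]
xyz [ 4.46 -6.76 -7.86] r [ 0.011 -0.212  0.088] rows 6.5 world [ 0.643 -0.087  0.242]
xyz [  4.51 -10.51  -6.56] r [ 0.011 -0.212  0.088] rows 2.9 world [0.64  0.026 0.203]
xyz [  4.1  -10.55  -2.9 ] r [ 0.011 -0.212  0.088] rows 2.7 world [0.628 0.026 0.093]
```

Request:
move_arm(
  targets=[
    {"x":0,"y":0,"z":-0.5,"rx":0,"ry":0,"rz":0,"hand":-0.2},
    {"x":0,"y":0,"z":-1.6,"rx":0,"ry":0,"rz":0,"hand":-0.2},
    {"x":0.1,"y":-0.1,"z":-2.8,"rx":0,"ry":0,"rz":0,"hand":-0.2},
    {"x":0.5,"y":-0.6,"z":-4.0,"rx":0,"ry":-0.02,"rz":0.01,"hand":-0.2},
    {"x":1.1,"y":-1.5,"z":-5.0,"rx":0.002,"ry":-0.05,"rz":0.02,"hand":-0.2},
    {"x":1.8,"y":-2.5,"z":-6.0,"rx":0.004,"ry":-0.09,"rz":0.035,"hand":-0.2},
    {"x":2.5,"y":-3.6,"z":-6.8,"rx":0.006,"ry":-0.13,"rz":0.05,"hand":-0.2},
    {"x":3.2,"y":-4.7,"z":-7.3,"rx":0.008,"ry":-0.17,"rz":0.07,"hand":-0.2},
    {"x":3.9,"y":-5.8,"z":-7.6,"rx":0.01,"ry":-0.2,"rz":0.08,"hand":-0.2},
    {"x":4.46,"y":-6.76,"z":-7.8,"rx":0.011,"ry":-0.212,"rz":0.088,"hand":-0.2},
    {"x":4.48,"y":-7.9,"z":-7.5,"rx":0.011,"ry":-0.212,"rz":0.088,"hand":-0.2},
    {"x":4.5,"y":-9.0,"z":-7.2,"rx":0.011,"ry":-0.212,"rz":0.088,"hand":-0.2},
  ],
)

```text
time: 20.02
eef_pos: [0.6432, -0.0171, 0.2219]
orientation: [[0.977, -0.046, -0.206], [-0.045, -0.999, 0.011], [-0.206, -0.002, -0.979]]
ft_force: [0.4, -0.1, -1.8]
width: 0.0611
grip_force: 44.7
```

```bash
python3 - <<'E'
from h import *
plan(dk(.02,.0042,.15),dk(.031,.0042,.06))
E
```

```text
t 20.0167 width 0.0611
xyz [-0.03 -1.42  1.32] r [-0.002 -0.001  0.001] rows 1.4 world [0.636 0.026 0.184]
xyz [ 0.33 -1.41  4.32] r [-0.002 -0.001  0.001] rows 2.2 world [0.628 0.026 0.093]
```

Request:
move_arm(
  targets=[
    {"x":0,"y":-0.8,"z":0.4,"rx":0,"ry":0,"rz":0,"hand":-0.2},
    {"x":0,"y":-1.2,"z":1.0,"rx":0,"ry":0,"rz":0,"hand":-0.2},
    {"x":0,"y":-1.2,"z":1.32,"rx":0,"ry":0,"rz":0,"hand":-0.2},
    {"x":0,"y":-1.2,"z":1.32,"rx":0,"ry":0,"rz":0,"hand":-0.2},
    {"x":0,"y":-1.2,"z":1.32,"rx":0,"ry":0,"rz":0,"hand":-0.2},
  ],
)

```text
time: 20.43
eef_pos: [0.6339, 0.0162, 0.1821]
orientation: [[0.976, -0.047, -0.211], [-0.046, -0.999, 0.011], [-0.211, -0.001, -0.977]]
ft_force: [-0.1, -0.8, -0.1]
width: 0.0611
grip_force: 44.6
```

```bash
python3 - <<'E'
from h import *
P,col=cloud(("scene",))["scene"]; Q=todeck(P); ci=col.astype(int)
q=Q[(ci[:,0]-ci[:,2]>20)&(abs(Q[:,1])<.06)&(abs(Q[:,0])<.1)&(Q[:,2]>.12)&(Q[:,2]<.25)]
wt=np.median(q[:,2]); q=q[abs(q[:,2]-wt)<.006]
print("held top",wt,np.percentile(q,[1,50,99],axis=0).round(4).tolist(),cv2.minAreaRect((q[:,:2]*1000).astype(np.float32)), todeck(np.array(arm.get_obs()["eef_pos"])).round(4))
box(P,col,0,.032)
plan(dk(.031,.0042,.060),dk(.0315,.0042,.0395))
E
```

```text
held top 0.17747296810410418 [[0.004, -0.0366, 0.1733], [0.0314, -0.0029, 0.1775], [0.0508, 0.0245, 0.1804]] ((19.02075958251953, -5.269527435302734), (63.46833801269531, 68.01378631591797), 85.32341766357422) [ 0.0193 -0.0059  0.1501]
0 0.032 618 w 0.0322 u [-0.0442  0.0569] v [-0.0267  0.0339] rect [ 10.8   3.9 120.7  62.    0.5]
t 20.4833 width 0.0613
xyz [ 0.4  -0.33  2.97] r [-0.001  0.002 -0.001] rows 2.2 world [0.628 0.026 0.093]
xyz [ 0.41 -0.33  3.65] r [-0.001  0.002 -0.001] rows 0.5 world [0.624 0.026 0.073]
```

Request:
move_arm(
  targets=[
    {"x":0.2,"y":-0.33,"z":0.7,"rx":0,"ry":0,"rz":0,"hand":-0.2},
    {"x":0.4,"y":-0.33,"z":1.6,"rx":0,"ry":0,"rz":0,"hand":-0.2},
    {"x":0.42,"y":-0.33,"z":2.5,"rx":0,"ry":0,"rz":0,"hand":-0.2},
    {"x":0.42,"y":-0.33,"z":3.2,"rx":0,"ry":0,"rz":0,"hand":-0.2},
    {"x":0.42,"y":-0.33,"z":3.55,"rx":0,"ry":0,"rz":0,"hand":-0.2},
    {"x":0.42,"y":-0.33,"z":3.65,"rx":0,"ry":0,"rz":0,"hand":-0.2},
    {"x":0.42,"y":-0.33,"z":3.65,"rx":0,"ry":0,"rz":0,"hand":-0.2},
    {"x":0.42,"y":-0.33,"z":3.65,"rx":0,"ry":0,"rz":0,"hand":-0.2},
  ],
)

```text
time: 21.15
eef_pos: [0.6257, 0.0271, 0.0741]
orientation: [[0.977, -0.048, -0.207], [-0.046, -0.999, 0.012], [-0.207, -0.002, -0.978]]
ft_force: [0.4, -0.2, -0.9]
width: 0.0614
grip_force: 44.6
```

```bash
python3 - <<'E'
from h import *
print(todeck(np.array(arm.get_obs()["eef_pos"])).round(4)); plan(dk(.0325,.0042,.036))
E
```

```text
[0.0326 0.005  0.0418]
t 21.15 width 0.0614
xyz [-0.    0.03  0.16] r [-0.002 -0.    -0.   ] rows 0.1 world [0.625 0.026 0.069]
```

Request:
move_arm(
  targets=[
    {"x":0,"y":0.02,"z":0.08,"rx":0,"ry":0,"rz":0,"hand":-0.2},
    {"x":0,"y":0.02,"z":0.14,"rx":0,"ry":0,"rz":0,"hand":-0.2},
    {"x":0,"y":0.02,"z":0.14,"rx":0,"ry":0,"rz":0,"hand":-0.2},
  ],
)

```text
time: 21.4
eef_pos: [0.6237, 0.0271, 0.0691]
orientation: [[0.977, -0.047, -0.209], [-0.046, -0.999, 0.011], [-0.209, -0.002, -0.978]]
ft_force: [-0.3, 0.2, -1.9]
width: 0.0613
grip_force: 44.6
```

Request:
move_arm(
  targets=[
    {"x":0,"y":0,"z":0.05,"rx":0,"ry":0,"rz":0,"hand":-0.2},
    {"x":0,"y":0,"z":0.05,"rx":0,"ry":0,"rz":0,"hand":-0.2},
    {"x":0,"y":0,"z":0.05,"rx":0,"ry":0,"rz":0,"hand":1},
    {"x":0,"y":0,"z":0.05,"rx":0,"ry":0,"rz":0,"hand":1},
    {"x":0,"y":0,"z":0.05,"rx":0,"ry":0,"rz":0,"hand":1},
    {"x":0,"y":0,"z":0.05,"rx":0,"ry":0,"rz":0,"hand":1},
    {"x":0,"y":0,"z":0.05,"rx":0,"ry":0,"rz":0,"hand":1},
    {"x":0,"y":0,"z":-0.4,"rx":0,"ry":0,"rz":0,"hand":1},
    {"x":0,"y":0,"z":-1.4,"rx":0,"ry":0,"rz":0,"hand":1},
    {"x":0,"y":0,"z":-2.6,"rx":0,"ry":0,"rz":0,"hand":1},
    {"x":0,"y":0,"z":-3.8,"rx":0,"ry":0,"rz":0,"hand":1},
    {"x":0,"y":0,"z":-5.0,"rx":0,"ry":0,"rz":0,"hand":1},
  ],
)

```text
time: 22.4
eef_pos: [0.6545, 0.0255, 0.2164]
orientation: [[0.976, -0.047, -0.211], [-0.045, -0.999, 0.012], [-0.211, -0.002, -0.977]]
ft_force: [0.8, 0.8, -1.4]
width: 0.0856
grip_force: 0.0
```

Request:
move_arm(
  targets=[
    {"x":-1.0,"y":1,"z":-0.5,"rx":0,"ry":0,"rz":0,"hand":1},
    {"x":-2,"y":2,"z":-1,"rx":0,"ry":0,"rz":0,"hand":1},
    {"x":-2.8,"y":3.2,"z":-1.5,"rx":0,"ry":0,"rz":0,"hand":1},
    {"x":-3.6,"y":4.4,"z":-1.5,"rx":0,"ry":0,"rz":0,"hand":1},
    {"x":-4.2,"y":5.6,"z":-1.5,"rx":0,"ry":0,"rz":0,"hand":1},
    {"x":-4.5,"y":6.8,"z":-1.5,"rx":0,"ry":0,"rz":0,"hand":1},
    {"x":-4.5,"y":8.0,"z":-1.5,"rx":0,"ry":0,"rz":0,"hand":1},
    {"x":-4.5,"y":9.2,"z":-1.5,"rx":0,"ry":0,"rz":0,"hand":1},
    {"x":-4.5,"y":10.4,"z":-1.5,"rx":0,"ry":0,"rz":0,"hand":1},
    {"x":-4.5,"y":11.0,"z":-1.5,"rx":0,"ry":0,"rz":0,"hand":1},
    {"x":-4.5,"y":11.0,"z":-1.5,"rx":0,"ry":0,"rz":0,"hand":1},
    {"x":-4.5,"y":11.0,"z":-1.5,"rx":0,"ry":0,"rz":0,"hand":1},
  ],
)

```text
time: 23.4
eef_pos: [0.5165, -0.2988, 0.2864]
orientation: [[0.976, -0.049, -0.21], [-0.047, -0.999, 0.013], [-0.211, -0.003, -0.978]]
ft_force: [0.1, 1.0, -1.0]
width: 0.0852
grip_force: 0.0
```

```bash
python3 - <<'E'
from h import *
C=cloud(("scene","top"))
for c in C:
    print(c); P,col=C[c]
    for v,l,t in((.113,.038,.076),(.004,.032,.064),(-.112,.046,.092)): box(P,col,v,t); box(P,col,v,l)
p,_=vision.grab_frame("top"); q,_=vision.grab_frame("scene")
cv2.imwrite("pics/end.png",np.vstack([cv2.resize(p[130:230,200:400],None,fx=3,fy=3),cv2.resize(q[150:250,250:450],None,fx=3,fy=3)])[:,:,::-1])
E
```

```text
scene
0.113 0.076 454 w 0.0764 u [-0.001  0.068] v [0.0899 0.1369] rect [ 33.2 113.5  48.4  72.9  89.6]
0.113 0.038 182 w 0.0384 u [-0.0497  0.0398] v [0.0893 0.137 ] rect [  1.1 113.2  48.1 104.7  89.8]
0.004 0.064 609 w 0.0641 u [-0.0055  0.0635] v [-0.026   0.0353] rect [28.5  4.8 62.8 73.  89.1]
0.004 0.032 221 w 0.0321 u [-0.0491  0.0689] v [-0.0266  0.0335] rect [  9.7   3.6  61.4 119.6  90. ]
-0.112 0.092 362 w 0.0923 u [-0.0004  0.0681] v [-0.1293 -0.0964] rect [  33.8 -113.    70.6   33.4    0.3]
-0.112 0.046 110 w 0.0463 u [-0.0509 -0.013 ] v [-0.1284 -0.0953] rect [ -30.3 -111.7   41.7   34.1    2.1]
top
0.113 0.076 560 w 0.0772 u [-0.0041  0.0646] v [0.0908 0.1383] rect [ 30.9 114.6  48.1  71.   89.3]
0.113 0.038 412 w 0.0395 u [-0.0526  0.0363] v [0.0905 0.1378] rect [  3.8 113.9  48.1 114.6  89.5]
0.004 0.064 702 w 0.0655 u [-0.0089  0.0607] v [-0.0249  0.0355] rect [27.   5.8 72.6 61.   1.6]
0.004 0.032 474 w 0.0333 u [-0.0528  0.0416] v [-0.0259  0.0351] rect [-1.000e-01  5.100e+00  1.071e+02  6.220e+01  0.000e+00]
-0.112 0.092 410 w 0.0936 u [-0.0039  0.0647] v [-0.1289 -0.0955] rect [  31.6 -112.4   72.4   33.5    0.7]
-0.112 0.046 301 w 0.0474 u [-0.0526  0.0552] v [-0.128  -0.0941] rect [ 5.200e+00 -1.109e+02  1.170e+02  3.410e+01  1.000e-01]
```

View pics/end.png

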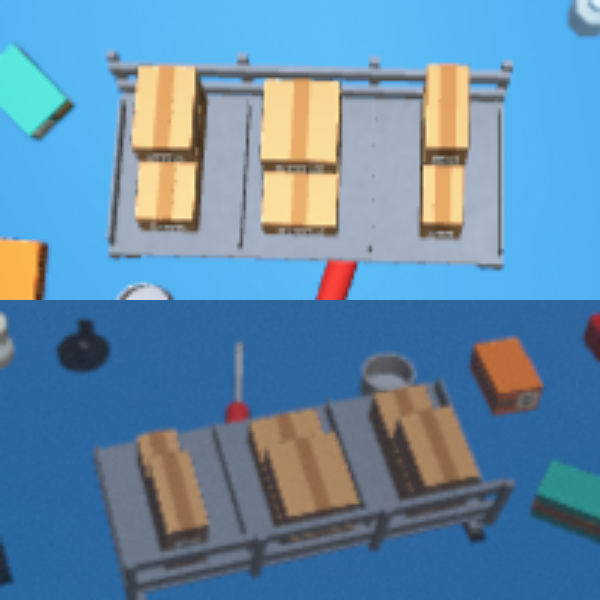

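In the top crop the wide pair sits in the middle, around (300, 155), the medium pair on the left and the narrow pair on the right. Each short carton is flat and centred within about 1.5 mm. wide_short's rear end is about 5 mm off the backstop, which is inside the 12 mm limit, and the long cartons have not shifted, so I'm handing it in.

```bash
python3 -c "
from workcell import arm
print(arm.job_done())"
```

```text
the job is handed in; nothing more can be done
None
```

The job is handed in: each short carton lies flat on the long carton of its own width, centred within about 1.5 mm; wide_short sits about 5 mm short of the backstop (limit 12 mm), the other two are against it, the long cartons show no visible shift, and it took about 24 s.

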